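# Put the soap away: box it, snap the lid on, slide it under the low shelf

### The arm

A 6-joint arm with a two-finger parallel gripper is mounted at the origin on the work surface. World frame = base frame: x ahead of the robot, y to its left, z up, the work surface at z = 0. Lengths are in m, angles in rad, forces in N, time in s.
With the tool pointing down it reaches from about 0.425 to 0.95 m from the base axis. Payload 3.5 kg.
Tool frame: the origin (TCP) lies at the very end of the fingers, on their centre line; the grasp point (between the pads) lies behind it (env.grip_depth is the z of the grasp point in the tool frame, in m); z points along the fingers, y is the line along which they close (so a half turn about z gives the same grasp; the last joint's range is limited). The gripper opens to 85 mm and grips with 20 to 120 N. Pads are 22 mm wide; open, the fingers measure 114 mm over their backs; the gripper's body (76 mm by 85 mm) begins 54 mm behind the grasp point. The pads swing forward as they close: fully open they stand 13 mm farther back than shut.
Start: joints at [0.961, 0.286, 1.577, -0, 1.279, -0.15], TCP at [0.3, 0.605, 0.231] pointing down, gripper open.
Joint ranges: [-2.77, 2.77], [-0.9, 2.22], [0.21, 2.48], [-1.53, 4.67], [0.24, 2.81], [-2.84, 2.84]. Speed limits (rad/s): [2.79, 2.79, 3.14, 3.14, 3.14, 3.14].

### API

Orientations are given as a unit quaternion [x, y, z, w].
In Python, from plant import env, optics gives the robot as it stands.
- The arm moves only by the tool arm_command, never from a script. Its argument "rows" is a list that holds one entry, the list of rows, each a list of 7 numbers: the shift along the tool's x, y, z in m, then the turn, a rotation vector about the tool's x, y, z in rad, then the opening, from 0 (shut) to 1 (fully open). In form: [[[tx, ty, tz, rx, ry, rz, gripper], ...]]. A call has 1 to 8 rows; each row is the pose to reach, as a shift and turn from the pose commanded when the call began, along the tool's axes at that moment; what a row does not reach only later rows make up. A row lasts 1/8 s, in which the tool goes at most 62.5 mm and 10.7 degrees, less where a joint would pass 70% of its speed; a pose out of reach is approached as far as the arm can. A call with a gripper value outside its range is refused whole. The fingers move at their own pace and stop on an object; the grip force is fixed at half the most. Time passes only in rows, so rows that repeat a pose let the fingers close. It gives the time, the measured TCP pose, the force, the opening and the grip force at its end, in the units of the state.
- env.state(): the state, without advancing time (a new reading comes with each control period).
- optics.camera(name): name is "side" or "top"; returns a dict with "color" (480x640x3 uint8, red, green, blue), "K" (3x3 intrinsics, pixels), "view" (4x4, takes a point from world to camera coordinates). Camera axes: x right, y up, looking along -z (the intrinsics and any distortion apply to the point x, -y, -z); pixel columns grow to the right and rows downward; lengths in m; the calibration is good to about 2 mm. A picture is of the moment at which its call begins. There is no depth.
- env.hand_in(): hands the job in; it is judged then, once.
The state is a dict: "time_s": time; "joint_pos": joint angles; "joint_vel": joint speeds; "joint_efforts": joint torques, N m; "tcp_pos": TCP position; "eef_rot": TCP orientation; "wrist_force": force on the tool from outside, world axes, zero at the start; "wrist_torque": the same for the moment, N m; "finger_gap": finger opening in m; "grasp_force": force on a finger pad.
Only numpy, scipy, OpenCV 4.12 (cv2) and the standard library are available. Lean on these libraries where they do the work, as an engineer would, in place of code of your own. Each camera call takes 0.05 s, during which the arm holds its last target. There are 200 camera calls.

### The job

Put the soap away: lay the bar flat in the open red soap box without dropping it, then pick up the lid by squeezing its two white tabs together, fit it fully down on the box and let go so that the tabs spring out under the rim. Then slide the closed box, without lifting it, along between its two wooden strips and under the low slate shelf until it is fully home against the wooden stop, and let go. Do not disturb the lota, mug, jar, green bottle, hairbrush or the pumice stone on the shelf.

Things in the scene. Friction and masses are not known exactly. Their poses are not given: they have to be found in the camera images.
- stand: Fixed slide-in run of the low shelf. Origin on the slab (z=0) where the centre of the box's underside is when home; x = the way the box is slid (away from the robot), y left, z up. Two wooden strips, 12 mm high, 14 mm wide, x=-240 to +90 mm, 100 mm between inner faces (y=-50..+50). Wooden stop bar across the run, 22 mm high, near face at x=+64 mm.
- shelf_edge (a point): Middle of the lower near edge of the slate shelf board, 80 mm above the slab, at x=-24 mm, y=0 of the stand, with its axes. Board 130 mm (x) by 200 mm (y), 14 mm thick (top 94 mm above the slab), on four thin steel posts at y=+-85 mm, 12 and 114 mm beyond this edge. At home the last 40 mm of the box stick out before this edge.
- box_mid (a point): Open red soap box, loose, about 130 g, on the slab between the strips, its x axis along the run, 125 to 165 mm short of home. Outside 128 (x) by 92 (y) by 42 mm high, walls and floor 4 mm; this point is its centre, 21 mm up. A push of a few newtons slides it.
- box_rim (a point): Centre of the box's mouth at rim height, 42 mm above its underside. Along both long sides the rim has an inward lip 5 mm wide, 4 mm thick, flush with the top: the mouth is 120 mm (x) by 74 mm (y), and below the lip the box is 84 mm wide inside.
- lid_mid (a point): Red lid, loose, 84 g, right way up on the slab. Plate 126 (x) by 88 (y) by 3 mm, underside 10 mm above the lid's lowest edge; below it a skirt 114 by 68 mm, 10 mm deep, that enters the box mouth with 3 mm play all round. This point is on its centre line, 24 mm above its lowest edge, about mid-height of the tabs. Seated, it lies 35 mm above box_mid; either way round is right.
- tab_a (a joint): Travel (m) of the white upright tab on the lid's +y side: 0 free, 0.007 squeezed fully in. Sprung out, 1.5 N to 3.6 N. Tab 26 mm (x) by 5 mm, 13.5 to 35.5 mm above the lid's lowest edge; the two tabs measure 48 mm over their outer faces (along y) free, 34 mm squeezed. Its tongue low on the lid's long side reaches 41 mm from the middle free (cannot pass the lip), 34 mm squeezed.
- tab_b (a joint): The same for the white tab on the lid's -y side, mirrored.
- soap_mid (a point): Pale yellow bar of soap, loose, flat on the slab beside the run: 60 mm (x) by 40 mm (y) by 24 mm high, about 80 g. This point is its centre, 12 mm above its underside.
- lota: Bystander: steel lota (round pot), 108 mm wide, 100 mm high; origin at the centre of its underside.
- mug: Bystander: white plastic mug, 90 mm wide, 105 mm high, handle on its +y side; origin at the centre of its underside.
- jar: Bystander: glass jar with steel twist cap, 68 mm wide, 100 mm high; origin at the centre of its underside.
- shampoo: Bystander: green plastic bottle, 54 mm wide, 160 mm high; origin at the centre of its underside.
- hairbrush: Bystander: wooden hairbrush lying bristles down along its x axis, about 210 mm long, 60 mm wide, 28 mm high; origin on the slab near its middle.
- pumice: Bystander: grey pumice stone, 40 by 65 by 28 mm, lying on the shelf board on its far half; origin at the centre of its underside.
Things that resemble listed ones, but are neither listed nor needed, are in the scene too. Leave any turquoise look-alike of the part that bears box_mid alone. Leave any turquoise look-alike of the part that bears lid_mid alone.

How it is judged:
On the way, in this order (a step that is already met when the one before it is completed fails the run):
1. the soap is lowered into the box while still held (x of soap_mid in the frame of box_mid between -0.045 and 0.045 m and y of soap_mid in the frame of box_mid between -0.032 and 0.032 m and z of soap_mid in the frame of box_mid below 0.015 m and contact force between the fingers and soap above 0.3 N), for 0.05 s.
2. the soap lies flat in the box, let go (x of soap_mid in the frame of box_mid between -0.045 and 0.045 m and y of soap_mid in the frame of box_mid between -0.032 and 0.032 m and z of soap_mid in the frame of box_mid between -0.012 and 0 m and contact force between the fingers and soap below 0.1 N), for 0.2 s.
3. the lid is lifted off the slab by its squeezed tabs (value of joint each of tab_a, tab_b above 0.0045 m and height (world z) of lid_mid above 0.05 m), for 0.1 s.
4. the lid is fully down on the box, its tabs sprung out under the rim, with the box still short of the shelf (horizontal distance between lid_mid and box_mid below 0.007 m and z of lid_mid in the frame of box_mid between 0.031 and 0.0375 m and angle between the x axis of lid_mid and the x axis of box_mid, either way round below 0.12 rad and value of joint each of tab_a, tab_b below 0.0035 m and x of box_mid in the frame of stand below -0.05 m), for 0.2 s.
5. the closed box is home against the stop (x of box_mid in the frame of stand above -0.006 m and horizontal distance between lid_mid and box_mid below 0.007 m and z of lid_mid in the frame of box_mid between 0.031 and 0.0375 m and angle between the x axis of lid_mid and the x axis of box_mid, either way round below 0.12 rad and value of joint each of tab_a, tab_b below 0.0035 m), for 0.2 s.
At the end, for the whole second after the job is handed in: The box stands flat on the slab between the strips within 6 mm of the stop; the lid is seated (within 2.5 mm in height, 7 mm sideways, 0.12 rad) with both tabs sprung out to within 3.5 mm of free; the soap lies flat inside; all at rest (all of step 5 and x of box_mid in the frame of stand below 0.006 m and y of box_mid in the frame of stand between -0.009 and 0.009 m and angle between box_mid's own z axis and vertical below 0.05 rad and height (world z) of box_mid below 0.026 m and linear speed of box below 0.02 m/s and x of soap_mid in the frame of box_mid between -0.045 and 0.045 m and y of soap_mid in the frame of box_mid between -0.032 and 0.032 m and z of soap_mid in the frame of box_mid between -0.012 and 0 m); the robot touches nothing.
It fails at once if the box is lifted or tipped (height (world z) of box_mid above 0.036 m or angle between box_mid's own z axis and vertical above 0.25 rad).
It fails at once if the lota or mug is moved or knocked over (distance of any of lota, mug from where it was at the start of the episode above 0.02 m or angle between any of lota, mug's own z axis and vertical above 0.4 rad).
It fails at once if the jar or green bottle is moved or knocked over (distance of any of jar, shampoo from where it was at the start of the episode above 0.02 m or angle between any of jar, shampoo's own z axis and vertical above 0.4 rad).
It fails at once if the hairbrush is moved or knocked over (distance of hairbrush from where it was at the start of the episode above 0.02 m or angle between hairbrush's own z axis and vertical above 0.4 rad).
It fails at once if the pumice stone is moved or knocked over (distance of pumice from where it was at the start of the episode above 0.02 m or angle between pumice's own z axis and vertical above 0.4 rad).
It also fails if it takes over 70 s, if anything falls off the work surface, if the arm or the gripper's body presses on something with over 40 N, if the wrist force passes 120 N, or if a joint passes its speed limit or range.

## Working session

There is one attempt and no reset: what is moved stays moved. The work goes in short steps, Python scripts to look and compute and a tool call to move; the robot and the scene stay as the last step left them, time stands still between calls to the robot, and variables do not carry over. Pictures are saved under pics/ and viewed, at most 12 in all, crops included, and the job is handed in when it is done.

Besides the shell and the picture viewer there is one more tool, called after "Call:" as name(argument=value, ...) on one line, values as JSON. arm_command: Moves the arm, as the interface text tells. Its arguments: {"type":"object","properties":{"rows":{"type":"array"}},"required":["rows"]}

```bash
mkdir -p pics; python3 - <<'E'
from plant import env, optics
import cv2
for n in("top","side"):
    c=optics.camera(n); cv2.imwrite(f"pics/{n}0.png",c["color"][:,:,::-1]); print(n,c["K"],c["view"],[k for k in c])
print(env.grip_depth, env.state())
E
```

```text
top [[565.3193746    0.         300.91356163]
 [  0.         565.3193746  237.76351564]
 [  0.           0.           1.        ]] [[ 0.02581016 -0.9996597  -0.00378288 -0.02443086]
 [ 0.99862272  0.02561011  0.0457906  -0.54279888]
 [-0.04567814 -0.00495953  0.9989439  -1.46264724]
 [ 0.          0.          0.          1.        ]] ['color', 'K', 'view']
side [[458.92843951   0.         325.22058481]
 [  0.         458.92843951 228.46280966]
 [  0.           0.           1.        ]] [[ 0.95083438 -0.3096927  -0.00210342 -0.54381027]
 [ 0.18685105  0.56823681  0.80136984 -0.17842962]
 [-0.24698315 -0.76236301  0.5981655  -1.07764905]
 [ 0.          0.          0.          1.        ]] ['color', 'K', 'view']
-0.0187 {'time_s': 0.1, 'joint_pos': array([ 9.60997498e-01,  2.87103334e-01,  1.57801490e+00,  2.49818799e-05,
        1.27860112e+00, -1.50010399e-01]), 'joint_vel': array([ 0.0018325 , -0.00117548, -0.00291843, -0.00143077,  0.00016721,
       -0.00025745]), 'joint_efforts': array([ 1.91919804e-03, -4.07296193e+01, -2.93699813e+01, -1.91319771e-05,
        3.41080333e-03, -2.10016111e-05]), 'tcp_pos': array([0.29917199, 0.60442574, 0.23007649]), 'eef_rot': array([ 2.27877910e-01,  9.73689133e-01, -9.83098374e-04, -4.05428969e-04]), 'wrist_force': array([ 0.02042616,  0.21268388, -0.60077597]), 'wrist_torque': array([-0.00332046,  0.0364595 , -0.06282111]), 'grasp_force': 0.0, 'finger_gap': 0.08534884945396745}
```

View pics/top0.png

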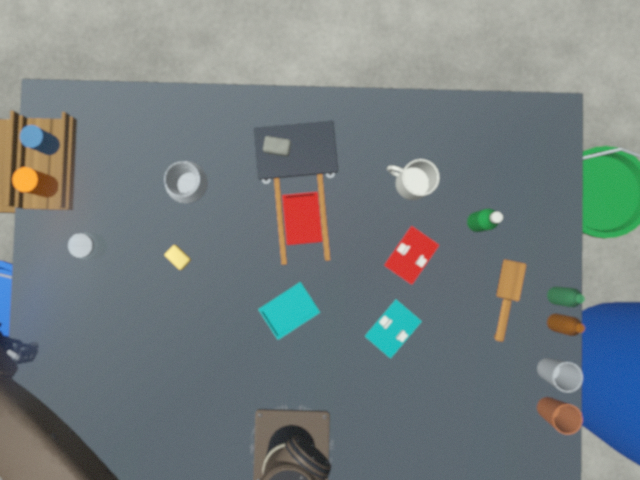

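View pics/side0.png

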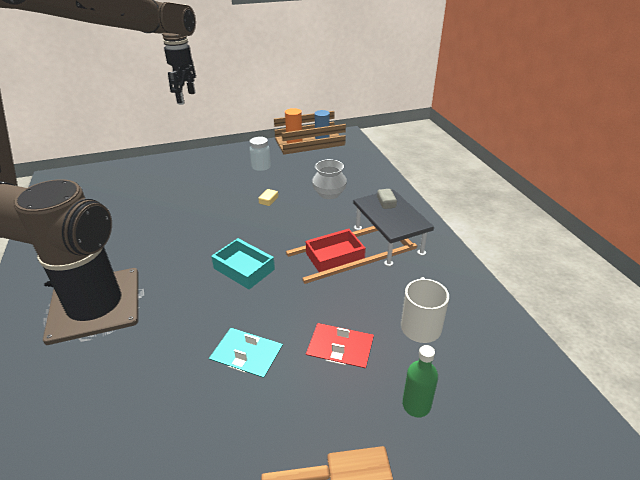

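The first pictures show these things in the top view:
- Red box at (302,219), between the strips. The turquoise box at (289,311) is a look-alike.
- Red lid with white tabs at (411,255). The turquoise lid at (393,328) is a look-alike.
- Soap at (177,257), shelf at (296,150) and mug at (416,178).

The red parts fit the description. I'll confirm them in an enlarged crop and measure.

```bash
cat > h.py <<'E'
import numpy as np, cv2
from plant import env, optics
from scipy.spatial.transform import Rotation as R
def back(c,uv,z):
    uv=np.atleast_2d(uv).astype(float); K=c["K"]; V=c["view"]
    d=np.c_[(uv[:,0]-K[0,2])/K[0,0],-(uv[:,1]-K[1,2])/K[1,1],-np.ones(len(uv))]@V[:3,:3]
    o=-V[:3,:3].T@V[:3,3]
    return o+d*((z-o[2])/d[:,2])[:,None]
def proj(c,P):
    q=np.atleast_2d(P)@c["view"][:3,:3].T+c["view"][:3,3]
    return np.c_[c["K"][0,2]+c["K"][0,0]*q[:,0]/-q[:,2],c["K"][1,2]-c["K"][1,1]*q[:,1]/-q[:,2]]
def blob(c,lo,hi,roi=None):
    m=cv2.inRange(cv2.cvtColor(c["color"],cv2.COLOR_RGB2HSV),lo,hi)
    if roi: k=np.zeros_like(m); x0,y0,x1,y1=roi; k[y0:y1,x0:x1]=1; m*=k
    return m
def rect(c,m,z):
    """min-area rectangle, in the world plane z, of the largest blob: centre, sides, yaw of long side"""
    q=max(cv2.findContours(m,0,1)[0],key=cv2.contourArea)[:,0]
    (x,y),s,a=cv2.minAreaRect((back(c,q,z)[:,:2]*1000).astype(np.float32))
    if s[0]<s[1]: s=s[::-1]; a+=90
    return np.round([x,y,*s,a],1)
def goal(x,y,z,yaw):
    """shift and turn (tool axes) from present pose to TCP x,y,z, pointing down, tool x at yaw (deg; closing line = yaw+90, mod 180)"""
    s=env.state(); r=R.from_quat(s["eef_rot"]); best=None
    for k in (0,180):
        t=R.from_euler("z",yaw+k,degrees=True)*R.from_euler("x",180,degrees=True)
        v=(r.inv()*t).as_rotvec()
        if best is None or np.linalg.norm(v)<np.linalg.norm(best): best=v
    d=r.inv().apply(np.array([x,y,z])-s["tcp_pos"])
    print("shift",d.round(4),"turn",best.round(4),"j",s["joint_pos"].round(2),"t",s["time_s"])
E
python3 - <<'E'
from h import *
c=optics.camera("top")
print("lid",rect(c,blob(c,(0,120,80),(8,255,255),(370,215,450,295)),.013))
print("box",rect(c,blob(c,(0,120,80),(8,255,255),(270,180,335,260)),.042))
print("soap",rect(c,blob(c,(18,50,120),(35,255,255),(150,230,210,285)),.024))
b=c["color"][:,:,::-1]
f=lambda x,y,w,h,k:cv2.resize(b[y:y+h,x:x+w],None,fx=k,fy=k,interpolation=2)
cv2.imwrite("pics/c1.png",np.hstack([f(255,115,90,160,3.75),np.vstack([f(380,222,64,66,4.545)[:300,:290],f(150,230,58,60,5)[:300,:290]])]))
E
```

```text
lid [ 506.5 -298.4  125.1   87.2  146.2]
box [592.5 -11.4 128.7  94.6   6.8]
soap [484.7 308.6  62.5  43.7  46.8]
```

View pics/c1.png

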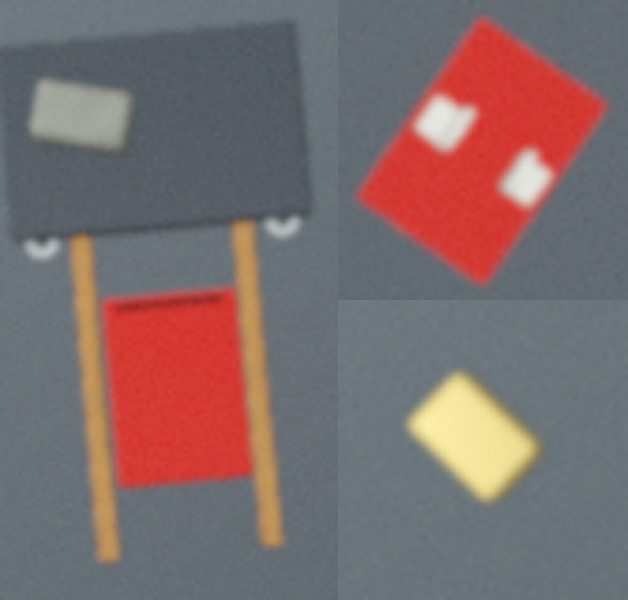

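The crop confirms the red box between the wooden strips (yaw about 6.7°), the red lid with two white tabs, and the soap. I'll go for the soap first, gripping across its 60 mm length.

```bash
python3 - <<'E'
from h import *
goal(.485,.310,.10,46.8-90)
goal(.485,.310,.004,46.8-90)
c=dict(np.load("c.npz")) if 0 else optics.camera("top")
print(back(c,(297.7,175.5),.087))
E
```

```text
shift [-0.2972 -0.1812  0.1305] turn [-0.0019 -0.      0.2942] j [ 0.96  0.29  1.58  0.    1.28 -0.15] t 0.15
shift [-0.2972 -0.1811  0.2265] turn [-0.0019 -0.      0.2942] j [ 0.96  0.29  1.58  0.    1.28 -0.15] t 0.15
[[0.69475991 0.00117312 0.087     ]]
```

Call:
arm_command(rows=[[[-0.297,-0.181,0.05,0,0,0.294,1],[-0.297,-0.181,0.1,0,0,0.294,1],[-0.297,-0.181,0.13,0,0,0.294,1],[-0.297,-0.181,0.13,0,0,0.294,1],[-0.297,-0.181,0.13,0,0,0.294,1],[-0.297,-0.181,0.13,0,0,0.294,1],[-0.297,-0.181,0.13,0,0,0.294,1],[-0.297,-0.181,0.13,0,0,0.294,1]]])

```text
time_s: 1.2
tcp_pos: [0.4854, 0.3111, 0.1015]
eef_rot: [0.368, 0.93, 0.0, -0.0]
wrist_force: [-0.2, 0.3, 1.2]
finger_gap: 0.0855
grasp_force: 0.0
```

```bash
python3 - <<'E'
from h import *
goal(.485,.310,.005,46.8-90)
for n in("side",):
    c=optics.camera(n); p=proj(c,[.485,.31,.05])[0].astype(int); print(p)
    b=c["color"][p[1]-75:p[1]+75,p[0]-100:p[0]+100,::-1]; cv2.imwrite("pics/s1.png",cv2.resize(b,None,fx=4,fy=4,interpolation=2))
E
```

```text
shift [-0.0005 -0.0011  0.0965] turn [ 0.0003 -0.0004 -0.0005] j [ 0.39  0.21  1.92  0.    1.01 -0.42] t 1.2
[266 186]
```

View pics/s1.png

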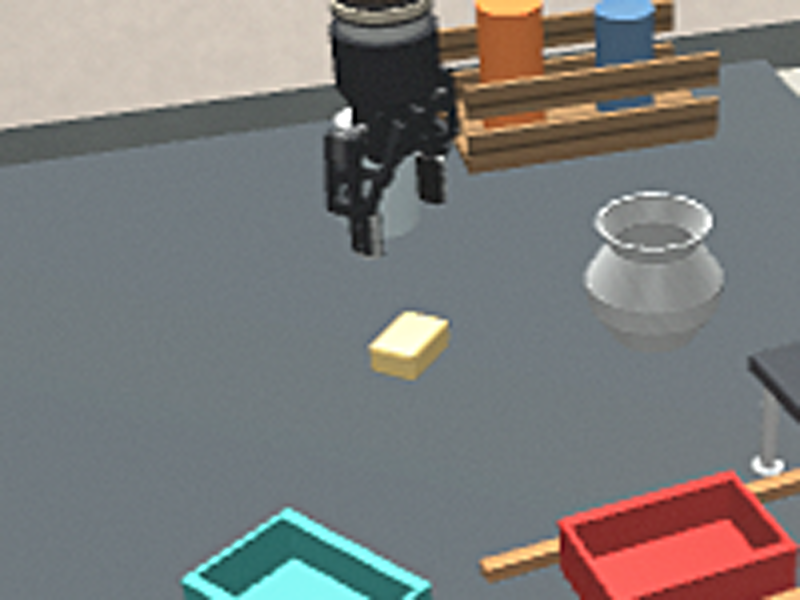

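The picture shows the open gripper above the soap, which is at (408,342) in the crop. The fingers straddle its long direction, so I'll go down and grip.

Call:
arm_command(rows=[[[0,-0.001,0.05,0,0,0,1],[0,-0.001,0.08,0,0,0,1],[0,-0.001,0.096,0,0,0,1],[0,-0.001,0.096,0,0,0,1],[0,-0.001,0.096,0,0,0,0.3],[0,-0.001,0.096,0,0,0,0.3],[0,-0.001,0.096,0,0,0,0.3],[0,-0.001,0.096,0,0,0,0.3]]])

```text
time_s: 2.25
tcp_pos: [0.4865, 0.311, 0.0076]
eef_rot: [0.368, 0.93, 0.002, 0.001]
wrist_force: [0.3, 0.8, 7.3]
finger_gap: 0.0584
grasp_force: 66.9
```

Call:
arm_command(rows=[[[0,0,-0.05,0,0,0,0.3],[0,0,-0.1,0,0,0,0.3],[0,0,-0.1,0,0,0,0.3]]])

```text
time_s: 2.62
tcp_pos: [0.4879, 0.3115, 0.1108]
eef_rot: [0.368, 0.93, 0.004, 0.004]
wrist_force: [-0.2, 0.1, -0.9]
finger_gap: 0.0586
grasp_force: 66.2
```

```bash
python3 - <<'E'
from h import *
goal(.5925,-.0114,.10,6.7-90)
E
```

```text
shift [-0.2972 -0.1639  0.0105] turn [0.0108 0.0008 0.7   ] j [ 0.39  0.2   1.91 -0.    1.02 -0.42] t 2.625
```

Call:
arm_command(rows=[[[-0.074,-0.041,0.005,0,0,0.17,0.3],[-0.13,-0.072,0.005,0,0,0.34,0.3],[-0.186,-0.103,0.005,0,0,0.5,0.3],[-0.24,-0.133,0.005,0,0,0.65,0.3],[-0.28,-0.155,0.005,0,0,0.7,0.3],[-0.297,-0.164,0.005,0,0,0.7,0.3],[-0.297,-0.164,0.005,0,0,0.7,0.3],[-0.297,-0.164,0.005,0,0,0.7,0.3]]])

```text
time_s: 3.62
tcp_pos: [0.5878, -0.012, 0.099]
eef_rot: [0.665, 0.747, -0.001, -0.001]
wrist_force: [-0.1, -0.7, -0.6]
finger_gap: 0.0585
grasp_force: 66.1
```

```bash
python3 - <<'E'
from h import *
goal(.5925,-.0114,.016,6.7-90)
E
```

```text
shift [-0.0001  0.005   0.083 ] turn [-0.0025 -0.0012  0.0001] j [-0.19  0.24  1.89  0.    1.01 -0.31] t 3.625
```

Call:
arm_command(rows=[[[0,0.004,0.03,0,0,0,0.3],[0,0.004,0.055,0,0,0,0.3],[0,0.004,0.075,0,0,0,0.3],[0,0.004,0.085,0,0,0,0.3],[0,0.004,0.085,0,0,0,0.3],[0,0.004,0.085,0,0,0,0.3]]])

```text
time_s: 4.38
tcp_pos: [0.5938, -0.0122, 0.0163]
eef_rot: [0.664, 0.747, 0.0, 0.001]
wrist_force: [0.3, -0.1, -0.4]
finger_gap: 0.0585
grasp_force: 66.1
```

Call:
arm_command(rows=[[[0,0,0.003,0,0,0,0.3],[0,0,0.003,0,0,0,0.3],[0,0,0.003,0,0,0,0.82],[0,0,0.003,0,0,0,0.82],[0,0,0.003,0,0,0,0.82],[0,0,0.003,0,0,0,0.82]]])

```text
time_s: 5.12
tcp_pos: [0.593, -0.0122, 0.0124]
eef_rot: [0.665, 0.747, 0.0, 0.0]
wrist_force: [0.8, -0.2, -0.2]
finger_gap: 0.0701
grasp_force: 0.0
```

Call:
arm_command(rows=[[[0,0,-0.03,0,0,0,0.82],[0,0,-0.08,0,0,0,0.82],[0,0,-0.1,0,0,0,1],[0,0,-0.1,0,0,0,1]]])

```text
time_s: 5.62
tcp_pos: [0.5941, -0.0124, 0.1141]
eef_rot: [0.665, 0.747, 0.001, 0.002]
wrist_force: [-0.0, -0.3, -0.1]
finger_gap: 0.0849
grasp_force: 0.0
```

```bash
python3 - <<'E'
from h import *
c=optics.camera("top")
print("lid",rect(c,blob(c,(0,120,80),(8,255,255),(370,215,450,295)),.013))
goal(.5065,-.2984,.09,146.2)
E
```

```text
lid [ 506.3 -298.6  126.1   87.8  146.5]
shift [-0.2742 -0.119   0.022 ] turn [-0.     -0.     -0.8639] j [-0.19  0.23  1.87 -0.    1.03 -0.31] t 5.675
```

Call:
arm_command(rows=[[[-0.05,-0.021,0.005,0,0,-0.17,1],[-0.1,-0.043,0.01,0,0,-0.34,1],[-0.15,-0.065,0.015,0,0,-0.51,1],[-0.2,-0.087,0.02,0,0,-0.68,1],[-0.25,-0.108,0.022,0,0,-0.84,1],[-0.274,-0.119,0.022,0,0,-0.864,1],[-0.274,-0.119,0.022,0,0,-0.864,1],[-0.274,-0.119,0.022,0,0,-0.864,1]]])

```text
time_s: 6.68
tcp_pos: [0.506, -0.2968, 0.0885]
eef_rot: [0.291, 0.957, 0.001, -0.002]
wrist_force: [0.3, -0.2, -0.2]
finger_gap: 0.0853
grasp_force: 0.0
```

```bash
python3 - <<'E'
from h import *
goal(.5063,-.2985,.018,146.4)
c=optics.camera("side"); p=proj(c,[.506,-.298,.05])[0].astype(int)
t=c["color"][p[1]-75:p[1]+75,p[0]-70:p[0]+70,::-1]
q=proj(c,[.5925,-.0114,.03])[0].astype(int); u=c["color"][q[1]-75:q[1]+75,q[0]-60:q[0]+60,::-1]
cv2.imwrite("pics/s2.png",cv2.resize(np.hstack([t,u]),None,fx=3,fy=3,interpolation=2))
E
```

```text
shift [-0.0015 -0.0012  0.0705] turn [ 0.0008 -0.0035 -0.0036] j [-0.7   0.25  1.9   0.    0.99 -1.68] t 6.675
```

View pics/s2.png

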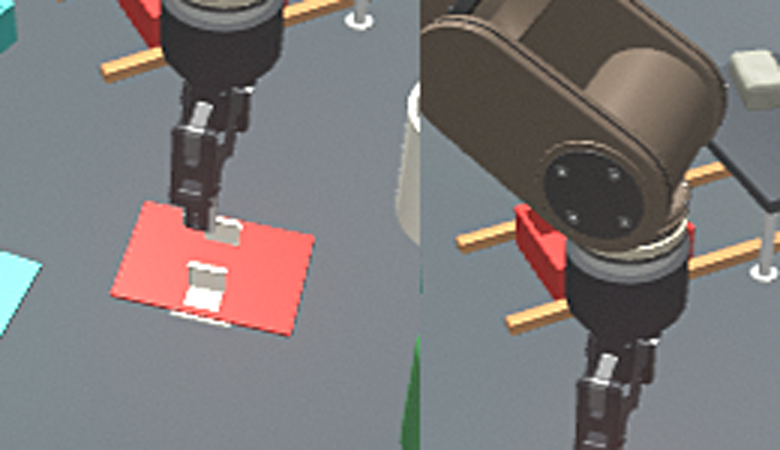

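The picture shows the gripper above the red lid, with tabs at (222,232) and (208,280) in the crop. I'll lower and squeeze.

Call:
arm_command(rows=[[[-0.001,-0.001,0.04,0,-0.003,-0.003,1],[-0.001,-0.001,0.06,0,-0.003,-0.003,1],[-0.001,-0.001,0.069,0,-0.003,-0.003,1],[-0.001,-0.001,0.069,0,-0.003,-0.003,0.2],[-0.001,-0.001,0.069,0,-0.003,-0.003,0.2],[-0.001,-0.001,0.069,0,-0.003,-0.003,0.2],[-0.001,-0.001,0.069,0,-0.003,-0.003,0.2],[-0.001,-0.001,0.069,0,-0.003,-0.003,0.2]]])

```text
time_s: 7.72
tcp_pos: [0.5085, -0.3009, 0.0245]
eef_rot: [0.289, 0.957, -0.001, 0.003]
wrist_force: [-1.2, 1.2, 8.3]
finger_gap: 0.0285
grasp_force: 61.9
```

```bash
python3 - <<'E'
from h import *
print(env.state()["tcp_pos"],env.state()["finger_gap"])
c=optics.camera("side"); p=proj(c,[.506,-.298,.02])[0].astype(int)
t=c["color"][p[1]-50:p[1]+40,p[0]-60:p[0]+60,::-1]
cv2.imwrite("pics/s3.png",cv2.resize(t,None,fx=6,fy=6,interpolation=2))
E
```

```text
[ 0.5085458  -0.30088945  0.02446805] 0.028523404894088847
```

View pics/s3.png

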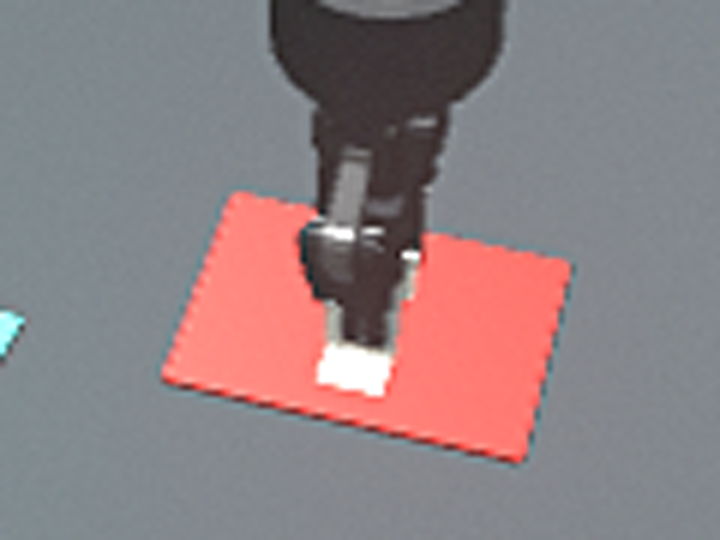

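The picture shows both tabs squeezed in and gripped, with the tongue retracted. I'll lift.

Call:
arm_command(rows=[[[0,0,-0.03,0,0,0,0.2],[0,0,-0.07,0,0,0,0.2],[0,0,-0.11,0,0,0,0.2],[0,0,-0.11,0,0,0,0.2],[0,0,-0.11,0,0,0,0.2]]])

```text
time_s: 8.4
tcp_pos: [0.5062, -0.299, 0.1306]
eef_rot: [0.289, 0.957, -0.0, 0.001]
wrist_force: [0.4, -0.1, -0.8]
finger_gap: 0.0287
grasp_force: 60.0
```

```bash
python3 - <<'E'
from h import *
s=env.state(); z=s["tcp_pos"][2]
c=optics.camera("top"); print(s["tcp_pos"],s["finger_gap"],s["grasp_force"])
print("lid",rect(c,blob(c,(0,120,60),(8,255,255),(355,190,470,310)),z-.0245+.013))
print("box",rect(c,blob(c,(0,120,60),(8,255,255),(270,180,335,260)),.042))
m=blob(c,(18,40,120),(35,255,255),(270,180,335,260)); print("soap",rect(c,m,.028) if m.any() else 0)
goal(.5925,-.0114,.12,186.7)
E
```

```text
[ 0.50620618 -0.29904806  0.13061135] 0.028725246757539406 60.0406014919281
lid [ 497.9 -251.6   63.9   18.8  144.3]
box [592.4 -11.5 128.8  94.4   6.7]
soap [593.7 -10.7  57.1  38.8   1.5]
shift [0.0869 0.2872 0.0097] turn [ 3.000e-04  2.000e-04 -7.039e-01] j [-0.71  0.2   1.88  0.    1.06 -1.69] t 8.45
```

Call:
arm_command(rows=[[[0.015,0.045,0.005,0,0,-0.12,0.2],[0.03,0.095,0.01,0,0,-0.25,0.2],[0.045,0.145,0.01,0,0,-0.38,0.2],[0.06,0.195,0.01,0,0,-0.5,0.2],[0.075,0.245,0.01,0,0,-0.62,0.2],[0.087,0.287,0.01,0,0,-0.704,0.2],[0.087,0.287,0.01,0,0,-0.704,0.2],[0.087,0.287,0.01,0,0,-0.704,0.2]]])

```text
time_s: 9.45
tcp_pos: [0.5922, -0.0123, 0.1193]
eef_rot: [-0.059, 0.998, -0.001, -0.0]
wrist_force: [0.4, -2.2, -1.4]
finger_gap: 0.0285
grasp_force: 60.0
```

```bash
python3 - <<'E'
from h import *
goal(.5925,-.0114,.06,186.7)
s=env.state(); z=s["tcp_pos"][2]
print(s["tcp_pos"],s["finger_gap"])
A=[]
for n in("top","side"):
    c=optics.camera(n); p=proj(c,[.5925,-.0114,.1])[0].astype(int)
    m=blob(c,(0,120,60),(8,255,255),(p[0]-60,p[1]-60,p[0]+60,p[1]+60))
    if n=="top":
        q=np.vstack([k[:,0] for k in cv2.findContours(m,0,1)[0] if cv2.contourArea(k)>8])
        print(np.round(cv2.minAreaRect((back(c,q,z-.0115)[:,:2]*1000).astype(np.float32))[0:3][0],1),cv2.minAreaRect((back(c,q,z-.0115)[:,:2]*1000).astype(np.float32))[1:])
    A.append(cv2.resize(c["color"][p[1]-50:p[1]+50,p[0]-50:p[0]+50,::-1],(400,400),interpolation=2)); print(p)
cv2.imwrite("pics/s4.png",np.hstack(A))
E
```

```text
shift [-0.0005  0.001   0.0593] turn [-0.0014 -0.0008  0.0002] j [-0.19  0.22  1.87 -0.    1.05 -1.88] t 9.45
[ 0.59215274 -0.01232236  0.11932043] 0.02851416470692655
[566.5 -12.9] ((31.81165313720703, 83.08642578125), 1.4622169733047485)
[301 216]
[334 226]
```

View pics/s4.png

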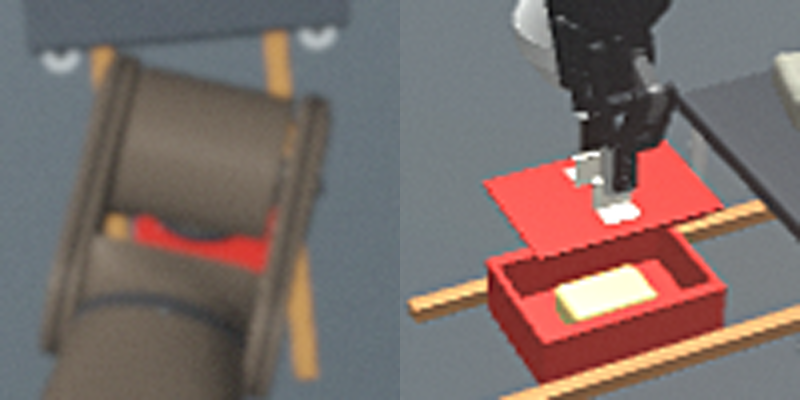

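The picture shows the lid held level above the box, with the soap lying flat inside. In the side half, the lid corners are at (485,182), (540,258), (722,207) and (660,143), and the rim corners at (488,262), (543,345) and (725,290). Next I'll compute the lid offset.

```bash
python3 - <<'E'
from h import *
from scipy.optimize import least_squares
c=optics.camera("side")
im=cv2.imread("pics/s4.png")[:,400:]
hsv=cv2.cvtColor(im,cv2.COLOR_BGR2HSV)
g=cv2.GaussianBlur(cv2.cvtColor(c["color"],cv2.COLOR_RGB2GRAY),(0,0),.7)
f=lambda L:np.array([[284+(u-400-1.5)/4,176+(v-1.5)/4] for u,v in L])
lid=f([(485,182),(540,258),(722,207),(660,143)])
box=f([(488,262),(543,345),(725,290)])
# corners (lid x toward +run): left=(-x,+y) front=(-x,-y) right=(+x,-y) back=(+x,+y)
S=np.array([(-1,1),(-1,-1),(1,-1),(1,1)])
def fit(px,h,z0,free):
    def P(p):
        a=p[2]; q=S[:len(px)]*h
        return np.c_[p[0]+q[:,0]*np.cos(a)-q[:,1]*np.sin(a),p[1]+q[:,0]*np.sin(a)+q[:,1]*np.cos(a),np.full(len(q),p[3] if free else z0)]
    r=least_squares(lambda p:(proj(c,P(p))-px).ravel(),[.59,-.01,.117,z0])
    print((r.x*[1e3,1e3,57.3,1e3]).round(1),"res px",r.fun.round(1))
for fr in(0,1): fit(lid,np.array([.063,.044]),.1075,fr)
for fr in(0,): fit(box,np.array([.064,.046]),.042,fr)
E
```

```text
[591.2 -14.7   6.1 107.5] res px [-0.6  0.1 -0.5  0.8  0.7  0.5  0.3 -1.8]
[601.6  15.    5.8  84.1] res px [ 0.4  0.2 -0.1  0.3 -0.3  0.6 -0.  -1.2]
[593.8 -13.8   6.4  42. ] res px [-0.4 -0.2  0.1  0.   0.3  0.1]
```

Call:
arm_command(rows=[[[-0.003,0.001,0.02,0,0,0,0.2],[-0.003,0.001,0.035,0,0,0,0.2],[-0.003,0.001,0.044,0,0,0,0.2],[-0.003,0.001,0.044,0,0,0,0.2],[-0.003,0.001,0.044,0,0,0,0.2]]])

```text
time_s: 10.22
tcp_pos: [0.5966, -0.0111, 0.0774]
eef_rot: [-0.059, 0.998, -0.001, 0.002]
wrist_force: [-0.4, 0.0, -0.9]
finger_gap: 0.0287
grasp_force: 60.0
```

```bash
python3 - <<'E'
from h import *
goal(.595,-.0114,.0565,186.7)
c=optics.camera("side")
cv2.imwrite("pics/s5.png",cv2.resize(c["color"][176:276,274:394,::-1],(720,600),interpolation=2))
E
```

```text
shift [ 0.0016 -0.0001  0.0209] turn [-0.0022  0.003   0.0003] j [-0.19  0.29  1.88 -0.    0.97 -1.88] t 10.225
```

View pics/s5.png

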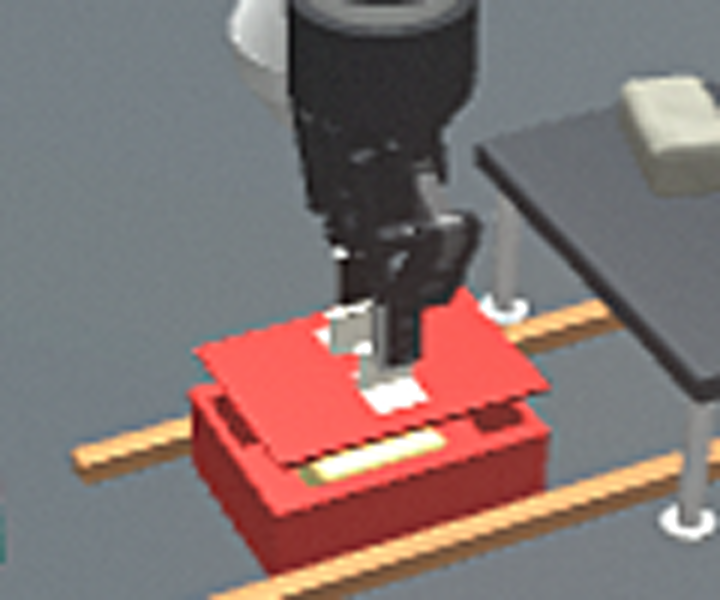

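The picture shows the lid just above the box. Lid corners are at (193,352), (287,465) and (552,386), and rim corners at (190,392), (275,518) and (550,435). I'll fit both.

```bash
python3 - <<'E'
from h import *
from scipy.optimize import least_squares
c=optics.camera("side")
print(env.state()["tcp_pos"])
S=np.array([(-1,1),(-1,-1),(1,-1)])
def fit(L,h,z):
    px=np.array([[274+(u-2.5)/6,176+(v-2.5)/6] for u,v in L])
    def P(p):
        a=p[2]; q=S*h
        return np.c_[p[0]+q[:,0]*np.cos(a)-q[:,1]*np.sin(a),p[1]+q[:,0]*np.sin(a)+q[:,1]*np.cos(a),np.full(3,z)]
    r=least_squares(lambda p:(proj(c,P(p))-px).ravel(),[.59,-.01,.117])
    print((r.x*[1e3,1e3,57.3]).round(1),r.fun.round(1))
fit([(193,352),(287,465),(552,386)],np.array([.063,.044]),env.state()["tcp_pos"][2]-.0115)
fit([(190,392),(275,518),(550,435)],np.array([.064,.046]),.042)
E
```

```text
[ 0.59675159 -0.01109119  0.07782024]
[595.9 -12.8   8.4] [ 0.4 -0.2 -0.4  0.6  0.  -0.5]
[593.9 -13.6   6.5] [-0.  -0.   0.1 -0.1 -0.1  0.1]
```

Call:
arm_command(rows=[[[0.002,-0.0005,0.0,0,0,0,0.2],[0.002,-0.0005,0.005,0,0,0,0.2],[0.002,-0.0005,0.009,0,0,0,0.2],[0.002,-0.0005,0.013,0,0,0,0.2],[0.002,-0.0005,0.013,0,0,0,0.2]]])

```text
time_s: 10.95
tcp_pos: [0.5939, -0.0117, 0.0634]
eef_rot: [-0.059, 0.998, -0.001, 0.001]
wrist_force: [-0.4, 0.1, -0.4]
finger_gap: 0.0286
grasp_force: 60.0
```

Call:
arm_command(rows=[[[0,0,0.003,0,0,0,0.2],[0,0,0.006,0,0,0,0.2],[0,0,0.008,0,0,0,0.2],[0,0,0.008,0,0,0,0.2]]])

```text
time_s: 11.45
tcp_pos: [0.5944, -0.0118, 0.0565]
eef_rot: [-0.059, 0.998, -0.001, 0.001]
wrist_force: [-1.3, 0.5, 2.2]
finger_gap: 0.0287
grasp_force: 60.6
```

Call:
arm_command(rows=[[[0,0,0.001,0,0,0,0.2],[0,0,0.001,0,0,0,0.2],[0,0,0.001,0,0,0,0.8],[0,0,0.001,0,0,0,0.8],[0,0,0.001,0,0,0,0.8],[0,0,0.001,0,0,0,0.8],[0,0,-0.04,0,0,0,0.8],[0,0,-0.06,0,0,0,0.8]]])

```text
time_s: 12.45
tcp_pos: [0.5954, -0.0119, 0.1183]
eef_rot: [-0.059, 0.998, -0.001, 0.003]
wrist_force: [-0.3, -0.3, -0.3]
finger_gap: 0.0684
grasp_force: 0.0
```

```bash
python3 - <<'E'
from h import *
c=optics.camera("side"); s=env.state(); print(s["tcp_pos"],s["finger_gap"])
cv2.imwrite("pics/s6.png",cv2.resize(c["color"][176:276,274:394,::-1],(720,600),interpolation=2))
u=np.array([np.cos(.117),np.sin(.117)]); 
p=np.array([.5925,-.0114])-.064*u-.040*u
goal(p[0],p[1],.12,186.7)
E
```

```text
[ 0.5968285  -0.01211373  0.12102285] 0.06841785059854172
shift [ 0.1082  0.0013 -0.    ] turn [-0.0042  0.0095  0.0004] j [-0.19  0.23  1.86 -0.    1.04 -1.88] t 12.5
```

View pics/s6.png

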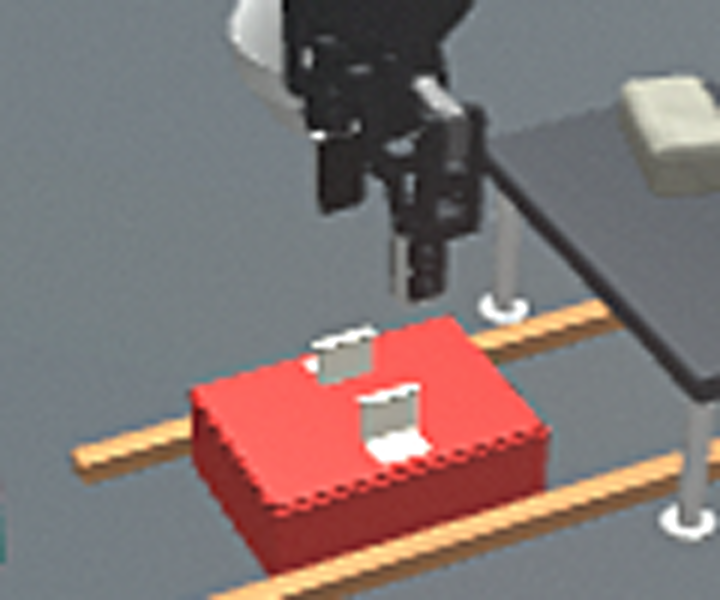

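The picture shows the lid flush on the box with both tabs upright and sprung apart, at (345,355) and (390,415). Next I'll go behind the box with the fingers shut.

Call:
arm_command(rows=[[[0.05,0.001,0,0,0,0,0],[0.1,0.001,0,0,0,0,0],[0.11,0.001,0,0,0,0,0],[0.11,0.001,0,0,0,0,0],[0.11,0.001,0.05,0,0,0,0],[0.11,0.001,0.08,0,0,0,0],[0.11,0.001,0.09,0,0,0,0],[0.11,0.001,0.09,0,0,0,0]]])

```text
time_s: 13.5
tcp_pos: [0.4859, -0.0238, 0.0258]
eef_rot: [-0.059, 0.998, -0.001, 0.001]
wrist_force: [0.0, 0.5, 0.0]
finger_gap: -0.0
grasp_force: 0.0
```

```bash
python3 - <<'E'
from h import *
u=np.array([np.cos(.117),np.sin(.117)]); o=np.array([.5925,-.0114])
s=env.state(); d=s["tcp_pos"][:2]-o; print("along",d@u,"side",d@[-u[1],u[0]],s["finger_gap"],s["tcp_pos"])
goal(*(o-.075*u),.026,186.7)
goal(*(o+(.126-.075)*u),.026,186.7)
E
```

```text
along -0.1072828655047939 side 0.00013730265885965147 -3.784478328270898e-05 [ 0.48593457 -0.02378711  0.02577485]
shift [-0.0323 -0.0001 -0.0002] turn [-0.0019  0.0023  0.0004] j [-0.26  0.15  2.16 -0.    0.82 -1.94] t 13.5
shift [-1.583e-01 -2.000e-04  1.000e-04] turn [-0.0019  0.0023  0.0004] j [-0.26  0.15  2.16 -0.    0.82 -1.94] t 13.5
```

Call:
arm_command(rows=[[[-0.015,0,0,0,0,0,0],[-0.028,0,0,0,0,0,0],[-0.034,0,0,0,0,0,0],[-0.044,0,0,0,0,0,0],[-0.054,0,0,0,0,0,0],[-0.064,0,0,0,0,0,0],[-0.074,0,0,0,0,0,0],[-0.084,0,0,0,0,0,0]]])

```text
time_s: 14.5
tcp_pos: [0.5691, -0.0138, 0.0259]
eef_rot: [-0.059, 0.998, -0.001, 0.001]
wrist_force: [-2.0, 0.2, 1.9]
finger_gap: -0.0
grasp_force: 1.2
```

Call:
arm_command(rows=[[[-0.01,0,0,0,0,0,0],[-0.02,0,0,0,0,0,0],[-0.03,0,0,0,0,0,0],[-0.04,0,0,0,0,0,0],[-0.05,0,0,0,0,0,0],[-0.058,0,0,0,0,0,0],[-0.062,0,0,0,0,0,0],[-0.062,0,0,0,0,0,0]]])

```text
time_s: 15.5
tcp_pos: [0.6308, -0.0066, 0.0264]
eef_rot: [-0.059, 0.998, -0.001, 0.002]
wrist_force: [-0.8, 1.0, -0.6]
finger_gap: -0.0001
grasp_force: 0.0
```

```bash
python3 - <<'E'
from h import *
u=np.array([np.cos(.117),np.sin(.117)]); o=np.array([.5925,-.0114])
s=env.state(); d=s["tcp_pos"][:2]-o; print("along",d@u,"side",d@[-u[1],u[0]],s["wrist_force"],s["tcp_pos"])
goal(*(o+(.126-.075)*u),.026,186.7)
E
```

```text
along 0.03855239552591606 side 0.00028998070630216477 [-0.80717446  0.9897141  -0.57192227] [ 0.63075497 -0.00661166  0.02638299]
shift [-0.0124 -0.0003  0.0004] turn [-0.0022  0.0038  0.0003] j [-0.17  0.43  1.81 -0.    0.9  -1.86] t 15.5
```

Pushing on slowly until the force rises at the stop.

Call:
arm_command(rows=[[[-0.003,0,0,0,0,0,0],[-0.006,0,0,0,0,0,0],[-0.009,0,0,0,0,0,0],[-0.011,0,0,0,0,0,0],[-0.011,0,0,0,0,0,0]]])

```text
time_s: 16.12
tcp_pos: [0.6414, -0.0053, 0.0262]
eef_rot: [-0.059, 0.998, -0.001, 0.002]
wrist_force: [-0.6, -0.4, 1.4]
finger_gap: 0.0002
grasp_force: 0.4
```

Call:
arm_command(rows=[[[-0.001,0,0,0,0,0,0],[-0.002,0,0,0,0,0,0],[-0.003,0,0,0,0,0,0],[-0.003,0,0,0,0,0,0]]])

```text
time_s: 16.62
tcp_pos: [0.6424, -0.0051, 0.0261]
eef_rot: [-0.059, 0.998, -0.001, -0.001]
wrist_force: [-7.3, -0.4, 5.1]
finger_gap: 0.0002
grasp_force: 3.6
```

Call:
arm_command(rows=[[[-0.001,0,0,0,0,0,0],[-0.002,0,0,0,0,0,0],[-0.002,0,0,0,0,0,0]]])

```text
time_s: 17.0
tcp_pos: [0.6424, -0.0051, 0.0261]
eef_rot: [-0.059, 0.998, -0.001, -0.004]
wrist_force: [-13.2, -2.5, 8.7]
finger_gap: 0.0002
grasp_force: 6.6
```

```bash
python3 - <<'E'
from h import *
c=optics.camera("side")
cv2.imwrite("pics/s7.png",cv2.resize(c["color"][166:286,300:444,::-1],(720,600),interpolation=2))
E
```

```text
(no output)
```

View pics/s7.png

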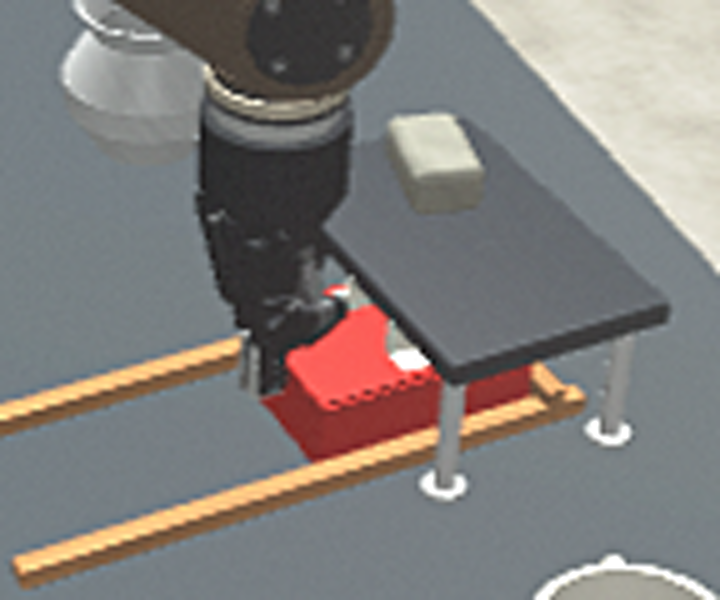

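The picture shows the closed box with its far end at (530,385), touching the stop. The force there is a firm 13 N with no further travel. I'll retreat.

Call:
arm_command(rows=[[[0.02,0,0,0,0,0,0],[0.06,0,0,0,0,0,0],[0.1,0,0,0,0,0,0],[0.13,0,-0.03,0,0,0,0],[0.15,0,-0.08,0,0,0,0],[0.15,0,-0.12,0,0,0,0],[0.15,0,-0.12,0,0,0,0],[0.15,0,-0.12,0,0,0,0]]])

```text
time_s: 18.05
tcp_pos: [0.4967, -0.022, 0.1455]
eef_rot: [-0.059, 0.998, -0.001, 0.002]
wrist_force: [-0.2, -1.1, -0.5]
finger_gap: -0.0001
grasp_force: 0.0
```

```bash
python3 - <<'E'
from h import *
c=optics.camera("top"); u=np.array([np.cos(.117),np.sin(.117)])
m=blob(c,(0,120,60),(8,255,255),(265,160,340,215))
q=max(cv2.findContours(m,0,1)[0],key=cv2.contourArea)[:,0]
a=(back(c,q,.045)[:,:2]-[.5925,-.0114])@u
print("rear moved to",np.percentile(a,[0,3,6]),"was -.064")
c=optics.camera("side")
cv2.imwrite("pics/s8.png",cv2.resize(c["color"][186:286,320:440,::-1],(720,600),interpolation=2))
E
```

```text
rear moved to [0.05927489 0.05955996 0.06004679] was -.064
```

View pics/s8.png

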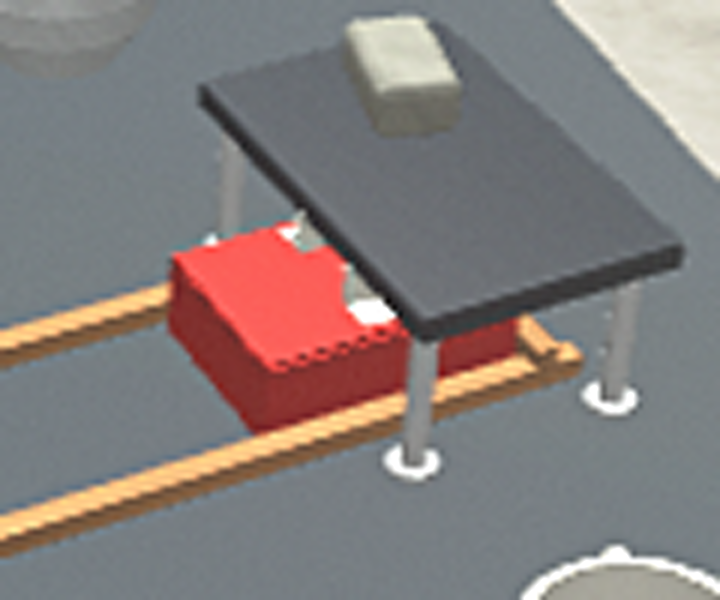

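The box is home against the stop at (520,345). The lid is seated with its tabs upright, and the robot is clear, so I'll hand in.

```bash
python3 -c "
from plant import env; print(env.hand_in())"
```

```text
the job is handed in; nothing more can be done
None
```

The soap is in the red box, the lid is on with its tabs sprung out, and the closed box is home against the stop; I handed the job in at about 18 s, and no verdict came back.

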